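# Red screwdriver back into its foam cut-out

## Task

Put the red-handled screwdriver away in its screwdriver-shaped cut-out in the dark foam insert: handle in the wide part, shaft in the long narrow channel, pressed down until it lies flat on the bottom. Leave the blue-handled screwdriver where it is, it is still needed.

Things in the scene. Friction and masses are not known exactly. Their poses are not given: they have to be found in the camera images.
- red_handle (a point): Centre of the red handle of the 207 mm screwdriver to put away, which lies flat; 13.5 mm above its underside. x points from the blade towards the butt, z up. Handle 93 mm long (46 mm each way from here), 27 mm high, 25 to 29 mm wide; grasp it here, across the width. About 70 g, nearly all in the handle. In the foam the handle meets soft lips; its weight does not seat it, a light push (1 to 5 N) does.
- red_tip (a point): Blade tip of the same screwdriver, on the axis of its 6 mm steel shaft, 159.5 mm from the handle centre in the handle's -x direction, 13.5 mm above the tool's underside.
- pocket (a point): Floor of the wide handle part (109 x 53 mm, 26 mm deep) of the cut-out, under the handle centre when seated. x points to the butt end, z up; the narrower shaft channel (sloped sides, 24 mm at the bottom) runs in -x. Black slab 260 x 150 x 38 mm, yellow below, centre 55.5 mm in -x. A finger trough, 50 mm in x, 134 mm in y, 4 mm deeper, is centred here. Soft lips: 47 mm gap at the mouth, 23 mm below.
- blue_handle (a point): Centre of the blue handle of the other screwdriver (182 mm long, handle 93 mm by about 25 mm), 12 mm above the worktop, to be left where it lies. Local x points from the blade towards the butt.

How it is judged:
By the outcome, as a careful person would: the job done as asked, in the order asked, and still so for the second after the job is handed in, with the robot touching nothing.
It also fails if it takes over 40 s, if anything falls off the work surface, if the arm or the gripper's body presses on something with over 40 N, if the wrist force passes 120 N, or if a joint passes its speed limit or range.

## Robot

A 7-joint arm with a two-finger parallel gripper is mounted at the origin on a cart in front of the work surface, level with it; the furniture and walls round the work are solid. World frame = base frame: x ahead of the robot, y to its left, z up, the work surface at z = 0. Lengths are in m, angles in rad, forces in N, time in s.
With the tool pointing down it reaches from about 0.4 to 0.875 m from the base axis. Payload 19.3 kg.
Tool frame: the origin (TCP) lies at the very end of the fingers, on their centre line; the grasp point (between the pads) lies 19 mm behind it; z points along the fingers, y is the line along which they close (so a half turn about z gives the same grasp; the last joint's range is limited). The gripper opens to 85 mm and grips with 20 to 120 N. Pads are 22 mm wide; open, the fingers measure 114 mm over their backs; the gripper's body (76 mm by 85 mm) begins 54 mm behind the grasp point. The pads swing forward as they close: fully open they stand 13 mm farther back than shut.
Start: joints at [-1.27, 0.521, -0.036, 1.599, 0.021, 1.021, -0.113], TCP at [0.226, 0.583, 0.231] pointing down, gripper open.
Joint ranges: [-2.91, 2.91], [-0.3, 2.13], [-1.5, 1.42], [0.17, 2.43], [-1.26, 4.41], [0.16, 1.93], [-2.52, 2.52]. Speed limits (rad/s): [1.89, 1.89, 2.39, 2.39, 3.01, 3.01, 3.01].

## Interface

Orientations are given as [roll, pitch, yaw] about the fixed x, y, z axes, in that order (R = Rz(yaw) Ry(pitch) Rx(roll)).
In Python, from workcell import bot gives the robot as it stands. The module is installed in compiled form; this text tells all that it offers.
- The arm moves only by the tool apply_moves, never from a script. Its arguments are lists of equal length, an entry for each row: "claw": the finger opening in m, from 0 to 0.0854; "xyz": the shift along the tool's x, y, z in m, a list of three; "twist": the turn, a rotation vector about the tool's x, y, z in rad, a list of three. A call has 1 to 20 rows; each row shifts and turns the commanded pose from where the row before left it, along the tool's axes as they then stand; what a row does not reach is not made up. A row lasts 1/10 s, in which the tool goes at most 50 mm and 8.59 degrees, less where a joint would pass 70% of its speed; a pose out of reach is approached as far as the arm can. A call with a gripper value outside its range is refused whole. The fingers move at their own pace and stop on an object; "force" is the grip in N (left out, the last holds). Time passes only in rows, so rows that do not move let the fingers close. It gives the time, the measured TCP pose, the force, the opening and the grip force at its end, in the units of the state.
- bot.observe(): the state, without advancing time (a new reading comes with each control period).
- bot.grab_frame(name): name is "scene" or "top" or "wrist"; returns a dict with "img" (384x512x3 uint8, red, green, blue), "vfov" (degrees; the focal length in pixels is half the picture's height over the tangent of half this angle, whatever the lens; pixels are square), "cx", "cy" (the principal point, pixels), "view" (4x4, takes a point from world to camera coordinates). Camera axes: x right, y up, looking along -z (the intrinsics and any distortion apply to the point x, -y, -z); pixel columns grow to the right and rows downward; lengths in m; the calibration is good to about 2 mm. A picture is of the moment at which its call begins. There is no depth.
- bot.job_done(): hands the job in; it is judged then, once.
Trained networks look in the newest picture that a camera, given by its name, has taken for a name from the list of things; names that differ only in an ending like _2 or _b are one class to them, and where a whole thing is asked for, a point or a joint stands for the part that bears it (a point fixed in the world has none). Each returns a list of dicts, best first, with "score" (0 to 1); they miss things now and then, are a little off and sometimes report something else, mostly with a low value. They report only what shows in the picture. A call takes as long as a camera call.
- bot.find_in(camera, query): "position" ([x, y, z] in m, in world coordinates, good to about 4 mm: the middle of the surface that is visible of it).
The state is a dict: "clock": time; "qpos": joint angles; "qd": joint speeds; "joint_efforts": joint torques, N m; "position": TCP position; "tool_rot": TCP orientation; "force": force on the tool from outside, world axes, zero at the start; "moment": the same for the moment, N m; "grip_width": finger opening in m; "finger_force": force on a finger pad.
Only numpy, scipy, OpenCV 4.12 (cv2) and the standard library are available. Lean on these libraries where they do the work, as an engineer would, in place of code of your own. Each camera call takes 0.05 s, during which the arm holds its last target. There are 200 camera calls.

## Working session

There is one attempt and no reset: what is moved stays moved. The work goes in short steps, Python scripts to look and compute and a tool call to move; the robot and the scene stay as the last step left them, time stands still between calls to the robot, and variables do not carry over. Pictures are saved under pics/ and viewed, at most 10 in all, crops included, and the job is handed in when it is done.

Besides the shell and the picture viewer there is one more tool, called by a JSON object that holds its "api" and its "payload". apply_moves: Moves the arm, as the interface text tells. Its arguments: {"type":"object","properties":{"claw":{"type":"array"},"xyz":{"type":"array"},"twist":{"type":"array"},"force":{"type":"number"}},"required":["claw","xyz","twist"]}

```bash
mkdir -p pics; cat > h.py <<'E'
import numpy as np, cv2
from workcell import bot
def ray(f,u,v):
    fl=f["img"].shape[0]/2/np.tan(np.radians(f["vfov"])/2)
    V=np.array(f["view"]);R=V[:3,:3];t=V[:3,3]
    return -R.T@t, R.T@np.array([(u-f["cx"])/fl,-(v-f["cy"])/fl,-1])
def on_z(f,u,v,z):
    o,d=ray(f,u,v); return o+d*(z-o[2])/d[2]
def proj(f,p):
    fl=f["img"].shape[0]/2/np.tan(np.radians(f["vfov"])/2)
    V=np.array(f["view"]);c=V[:3,:3]@np.array(p)+V[:3,3]
    return f["cx"]+fl*c[0]/-c[2], f["cy"]-fl*c[1]/-c[2]
E
python3 - <<'E'
from h import *
a=bot.grab_frame("top");b=bot.grab_frame("scene")
np.set_printoptions(precision=4,suppress=True)
print({k:v for k,v in a.items() if k!="img"})
for c in("top","scene"):
  for n in("red_handle","red_tip","pocket","blue_handle"):
    print(c,n,[(np.round(d["position"],4).tolist(),round(d["score"],2)) for d in bot.find_in(c,n)[:3]])
im=cv2.resize(a["img"],(800,600)); cv2.imwrite("pics/top.png",im[:,:,::-1])
cv2.imwrite("pics/scene.png",b["img"][:,:,::-1])
s=bot.observe();print(s["clock"],s["position"],s["tool_rot"],s["grip_width"])
E
```

```text
{'vfov': 47.84106254430104, 'cx': 250.58102672707108, 'cy': 196.69502960731435, 'view': array([[-0.0281, -0.9994, -0.018 ,  0.1202],
       [ 0.9897, -0.0303,  0.1401, -0.5379],
       [-0.1405, -0.0139,  0.99  , -1.0508],
       [ 0.    ,  0.    ,  0.    ,  1.    ]])}
top red_handle [([0.392, 0.2676, 0.0234], 0.57)]
top red_tip [([0.3849, 0.2695, 0.0199], 0.79)]
top pocket [([0.4698, -0.1404, 0.0342], 0.58)]
top blue_handle []
scene red_handle [([0.3838, 0.2674, 0.0211], 0.86)]
scene red_tip [([0.3902, 0.2657, 0.0199], 0.63)]
scene pocket [([0.4545, -0.1377, 0.0367], 0.94)]
scene blue_handle [([0.565, 0.2946, 0.0165], 0.69)]
0.5 [0.2265 0.5825 0.2313] [-3.1415  0.      2.7707] 0.08561655563105597
```

View pics/top.png

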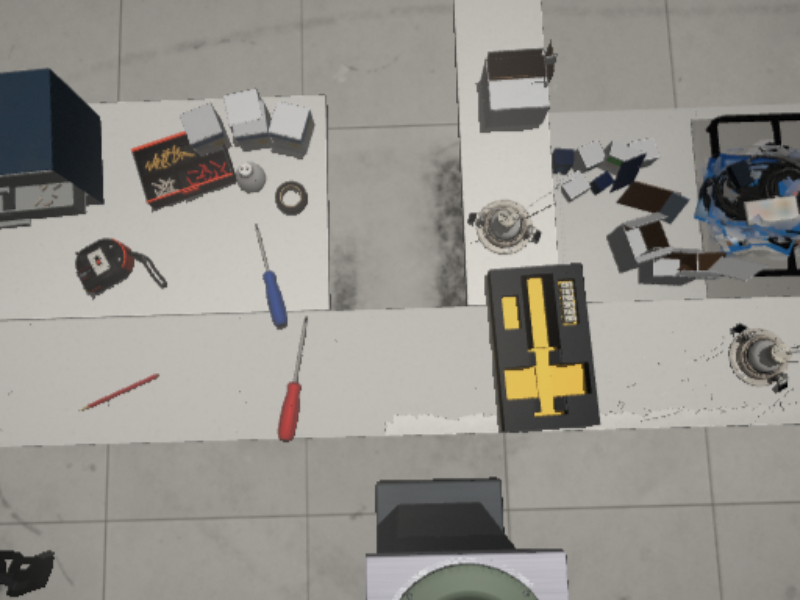

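View pics/scene.png

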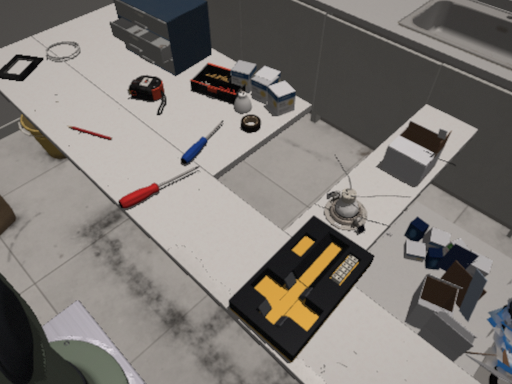

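The top view (800x600) shows the red handle from about (293,382) to (287,440), with the tip at (306,318). The foam slab's top corners are about (487,267), (582,264), (600,425) and (503,432), with the trough near (545,381). Next I'll measure both.

```bash
python3 - <<'E'
from h import *
f=bot.grab_frame("top");im=f["img"]
np.set_printoptions(precision=4,suppress=True)
hsv=cv2.cvtColor(im,cv2.COLOR_RGB2HSV)
m=((hsv[...,0]<8)|(hsv[...,0]>172))&(hsv[...,1]>120)&(hsv[...,2]>60)
m[:235]=0;m[290:]=0;m[:,:165]=0;m[:,:]&=True;m[:,205:]=0
v,u=np.nonzero(m);P=np.array([on_z(f,a,b,.0135) for a,b in zip(u,v)])[:,:2]
c=P.mean(0);w,V=np.linalg.eigh(np.cov((P-c).T));d=V[:,1];d=d if d[0]<0 else -d
q=(P-c)@d;print("red",len(u),c,"mid",c+d*(q.max()+q.min())/2,"len",np.ptp(q),"yaw",np.degrees(np.arctan2(d[1],d[0])))
t=on_z(f,195.8,203.5,.0135);print("tip",t); e=c-t[:2];print(np.linalg.norm(e),np.degrees(np.arctan2(e[1],e[0])))
print("cam",ray(f,0,0)[0])
for uv in [(487,267),(582,264),(600,425),(503,432)]:print(uv,on_z(f,uv[0]*.64,uv[1]*.64,.038))
cv2.imwrite("pics/slab.png",cv2.resize(im[160:285,300:395],None,fx=4.7,fy=4.7,interpolation=cv2.INTER_CUBIC)[:,:,::-1])
E
```

```text
red 302 [0.3785 0.2746] mid [0.3813 0.2741] len 0.08893410811018998 yaw 169.65822006897474
tip [0.5315 0.2463 0.0135]
0.15558115074329562 169.5222645422805
cam [0.3881 0.0891 1.1177]
(487, 267) [ 0.6027 -0.0524  0.038 ]
(582, 264) [ 0.6028 -0.2059  0.038 ]
(600, 425) [ 0.3454 -0.2167  0.038 ]
(503, 432) [ 0.3388 -0.0648  0.038 ]
```

View pics/slab.png

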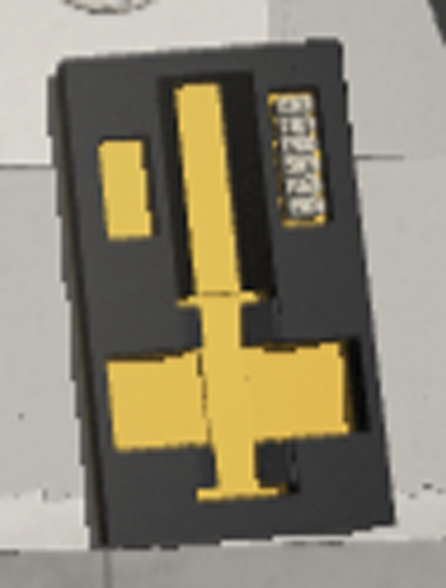

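```bash
cat >> h.py <<'E'
def go(target,yaw):
    """twist about tool z first, then shift (tool axes) to target with tool down at yaw"""
    from scipy.spatial.transform import Rotation as Ro
    s=bot.observe();R0=Ro.from_euler("xyz",s["tool_rot"]);R1=Ro.from_euler("xyz",[np.pi,0,yaw])
    print("clock",s["clock"],"pos",s["position"],"rot",s["tool_rot"],"twist",np.round((R0.inv()*R1).as_rotvec(),4),"shift after",np.round(R1.inv().apply(np.array(target)-s["position"]),4))
E
python3 - <<'E'
from h import *
f=bot.grab_frame("top")
np.set_printoptions(precision=4,suppress=True)
for n,(a,b),z in [("cross",(228,395),.012),("tl",(108,362),.008),("tr",(348,343),.008),("br",(350,430),.008),("bl",(115,450),.008),("shaft far",(198,85),.012),("shaft near",(215,292),.012)]:
    print(n,on_z(f,300+a/4.7,160+b/4.7,z))
go([.379,.274,.17],np.radians(169.6))
E
```

```text
cross [ 0.4165 -0.1397  0.012 ]
tl [ 0.4362 -0.0768  0.008 ]
tr [ 0.4427 -0.2069  0.008 ]
br [ 0.396  -0.2048  0.008 ]
bl [ 0.3889 -0.0781  0.008 ]
shaft far [ 0.5864 -0.1334  0.012 ]
shaft near [ 0.4722 -0.136   0.012 ]
clock 0.6 pos [0.2265 0.5825 0.2313] rot [3.1416 0.     2.7707] twist [ 0.      0.     -0.1893] shift after [-0.2057 -0.2759  0.0613]
```

{"api": "apply_moves", "payload": {"claw": [0.085,0.085,0.085,0.085,0.085,0.085,0.085,0.085,0.085,0.085,0.085,0.085], "xyz": [[0,0,0],[0,0,0],[-0.0206,-0.0276,0.006],[-0.0206,-0.0276,0.006],[-0.0206,-0.0276,0.006],[-0.0206,-0.0276,0.006],[-0.0206,-0.0276,0.006],[-0.0206,-0.0276,0.006],[-0.0206,-0.0276,0.006],[-0.0206,-0.0276,0.006],[-0.0206,-0.0276,0.006],[-0.0206,-0.0276,0.006]], "twist": [[0,0,-0.095],[0,0,-0.095],[0,0,0],[0,0,0],[0,0,0],[0,0,0],[0,0,0],[0,0,0],[0,0,0],[0,0,0],[0,0,0],[0,0,0]]}}

```text
clock: 1.8
position: [0.38, 0.2728, 0.1713]
tool_rot: [3.141, 0.0, 2.961]
force: [0.4, 0.4, -0.1]
grip_width: 0.0851
finger_force: 0.0
```

```bash
python3 - <<'E'
from h import *
np.set_printoptions(precision=4,suppress=True)
f=bot.grab_frame("wrist");im=f["img"]
print(bot.observe()["qpos"],ray(f,0,0)[0])
for n in("red_handle","red_tip"):print(n,[(np.round(d["position"],4),round(d["score"],2)) for d in bot.find_in("wrist",n)[:3]])
hsv=cv2.cvtColor(im,cv2.COLOR_RGB2HSV)
m=(((hsv[...,0]<8)|(hsv[...,0]>172))&(hsv[...,1]>120)&(hsv[...,2]>60)).astype(np.uint8)
n,l,st,_=cv2.connectedComponentsWithStats(m);k=1+st[1:,4].argmax();print(st[k])
v,u=np.nonzero(l==k);P=np.array([on_z(f,a,b,.0135) for a,b in zip(u,v)])[:,:2]
c=P.mean(0);w,V=np.linalg.eigh(np.cov((P-c).T));d=V[:,1];d=d if d[0]<0 else -d
q=(P-c)@d;print("red",c,"mid",c+d*(q.max()+q.min())/2,"len",np.ptp(q),"yaw",np.degrees(np.arctan2(d[1],d[0])))
cv2.imwrite("pics/w1.png",im[:,:,::-1]);go([.379,.274,.0],np.radians(169.6))
E
```

```text
[-0.7171  0.3609 -0.028   2.0642  0.0182  0.7184  0.6281] [0.3073 0.2859 0.3137]
red_handle [(array([0.3815, 0.274 , 0.0231]), 0.97)]
red_tip [(array([0.3842, 0.2719, 0.0224]), 0.58)]
[ 246  129   31   99 2495]
red [0.3801 0.2751] mid [0.384  0.2744] len 0.09170891394782797 yaw 169.28499958039134
clock 1.95 pos [0.3803 0.2722 0.1712] rot [-3.1409  0.0001  2.9573] twist [-0.0007  0.0001 -0.0028] shift after [0.0016 0.0015 0.1712]
```

View pics/w1.png

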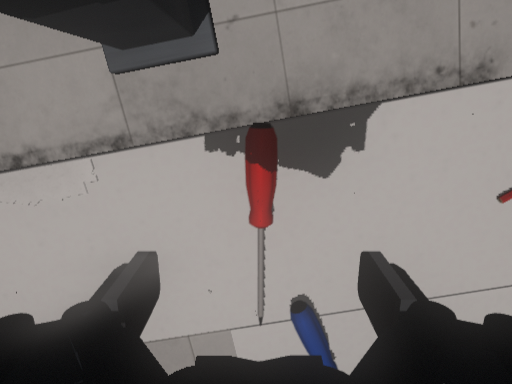

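The wrist view shows the handle running from the cap at (261,123) to the collar at (261,228), with the tip at (261,324). It's centred between the open fingers, and the blue handle near (303,305) is clear of them.

```bash
python3 - <<'E'
from h import *
np.set_printoptions(precision=4,suppress=True)
f=bot.grab_frame("wrist")
t=on_z(f,260.5,324,.0135)[:2];b=on_z(f,261.5,123,.0135)[:2];col=on_z(f,261,228,.0135)[:2]
d=(b-t)/np.linalg.norm(b-t)
print(t,b,np.linalg.norm(b-t),np.linalg.norm(b-col),"c from tip",t+d*.1595,"from butt",b-d*.046,"yaw",np.degrees(np.arctan2(d[1],d[0])))
blue=on_z(f,303,305,.012);print("blue butt",blue)
go([*(t+d*.1595),-.001],np.arctan2(d[1],d[0]))
E
```

```text
[0.5356 0.2455] [0.3342 0.2836] 0.2049341316670584 0.09776119556591456 c from tip [0.3789 0.2751] from butt [0.3794 0.275 ] yaw 169.30331990181423
blue butt [0.5222 0.2922 0.012 ]
clock 2.0 pos [0.3798 0.2737 0.1714] rot [3.1414 0.0001 2.9593] twist [0.0002 0.0001 0.0044] shift after [0.0012 0.0012 0.1724]
```

{"api": "apply_moves", "payload": {"claw": [0.07,0.07,0.07,0.07,0.07,0.07,0.07,0.07,0.024,0.02,0.015,0.015,0.015,0.015], "xyz": [[0.0012,0.0012,0.025],[0,0,0.03],[0,0,0.03],[0,0,0.03],[0,0,0.025],[0,0,0.018],[0,0,0.01],[0,0,0],[0,0,0],[0,0,0],[0,0,0],[0,0,0],[0,0,0],[0,0,0]], "twist": [[0,0,0.004],[0,0,0],[0,0,0],[0,0,0],[0,0,0],[0,0,0],[0,0,0],[0,0,0],[0,0,0],[0,0,0],[0,0,0],[0,0,0],[0,0,0],[0,0,0]], "force": 40}}

```text
clock: 3.4
position: [0.3789, 0.2758, 0.0042]
tool_rot: [3.14, 0.001, 2.957]
force: [-1.7, -1.0, 11.2]
grip_width: 0.0243
finger_force: 39.2
```

{"api": "apply_moves", "payload": {"claw": [0.015,0.015,0.015,0.015,0.015], "xyz": [[0,0,-0.01],[0,0,-0.02],[0,0,-0.03],[0,0,-0.035],[0,0,-0.03]], "twist": [[0,0,0],[0,0,0],[0,0,0],[0,0,0],[0,0,0]]}}

```text
clock: 3.9
position: [0.3785, 0.2753, 0.1307]
tool_rot: [3.141, 0.001, 2.957]
force: [0.6, -0.6, -0.8]
grip_width: 0.0241
finger_force: 39.9
```

```bash
python3 - <<'E'
from h import *
np.set_printoptions(precision=4,suppress=True)
f=bot.grab_frame("wrist");cv2.imwrite("pics/w2.png",f["img"][:,:,::-1])
s=bot.observe();print(s["force"],s["grip_width"],s["qpos"]);go([.4165,-.139,.13],np.radians(182.4))
E
```

```text
[3.0076 3.0782 5.7132] 0.024200469485530462 [-0.7283  0.4231 -0.0341  2.0909  0.0245  0.6221  0.6062]
clock 3.95 pos [0.3799 0.2763 0.1345] rot [3.137  0.0036 2.9562] twist [ 0.0042  0.0041 -0.2272] shift after [-0.0191 -0.4165  0.0045]
```

View pics/w2.png

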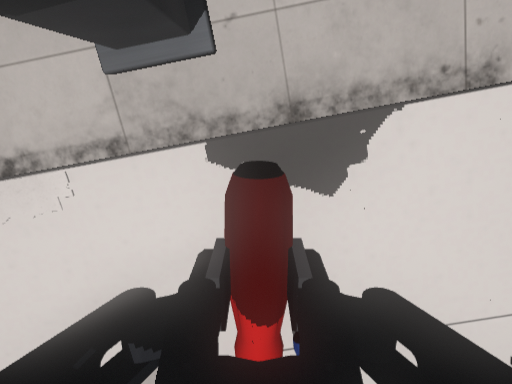

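The wrist view shows the handle gripped squarely, with the cap at (259,165). It's straight between the pads, so I'll carry it over the pocket.

{"api": "apply_moves", "payload": {"claw": [0.015,0.015,0.015,0.015,0.015,0.015,0.015,0.015,0.015,0.015,0.015,0.015,0.015,0.015,0.015,0.015,0.015], "xyz": [[0,0,0],[0,0,0],[-0.0015,-0.015,0],[-0.0015,-0.03,0],[-0.0015,-0.03,0],[-0.0015,-0.033,0],[-0.0015,-0.033,0],[-0.0015,-0.033,0],[-0.0015,-0.033,0],[-0.0015,-0.033,0],[-0.0015,-0.033,0],[-0.0015,-0.033,0],[-0.0015,-0.03,0],[-0.0015,-0.03,0],[0,-0.03,0],[0,-0.0175,0],[0,0,0]], "twist": [[0,0,-0.113],[0,0,-0.113],[0,0,0],[0,0,0],[0,0,0],[0,0,0],[0,0,0],[0,0,0],[0,0,0],[0,0,0],[0,0,0],[0,0,0],[0,0,0],[0,0,0],[0,0,0],[0,0,0],[0,0,0]]}}

```text
clock: 5.65
position: [0.4127, -0.1399, 0.1286]
tool_rot: [-3.141, 0.0, -3.107]
force: [0.0, 1.1, -1.3]
grip_width: 0.0242
finger_force: 39.9
```

```bash
python3 - <<'E'
from h import *
np.set_printoptions(precision=4,suppress=True)
a=bot.grab_frame("scene");bot.grab_frame("top");w=bot.grab_frame("wrist")
for c in("scene","top"):
  for n in("pocket","red_tip"):print(c,n,[(np.round(d["position"],4),round(d["score"],2)) for d in bot.find_in(c,n)[:2]])
x=[np.round(proj(a,p),0) for p in ([.4165,-.139,.014],[.576,-.132,.14])];print(x)
cv2.imwrite("pics/s3.png",np.hstack([cv2.resize(a["img"][150:384,180:436],(400,366)),cv2.resize(w["img"],(400,366))])[:,:,::-1])
go([.4165,-.139,.13],np.radians(182.4))
E
```

```text
scene pocket [(array([ 0.4335, -0.1608,  0.038 ]), 0.8), (array([0.5656, 0.2968, 0.0169]), 0.2)]
scene red_tip [(array([ 0.3977, -0.1417,  0.1463]), 0.92)]
top pocket [(array([ 0.5019, -0.1163,  0.0367]), 0.6)]
top red_tip [(array([ 0.4522, -0.1339,  0.1417]), 0.71), (array([ 0.5   , -0.1163,  0.0324]), 0.29)]
[array([284., 303.]), array([343., 212.])]
clock 6.0 pos [ 0.4135 -0.1364  0.1284] rot [ 3.1415  0.     -3.0997] twist [0.0001 0.     0.    ] shift after [-0.0029 -0.0027 -0.0016]
```

View pics/s3.png

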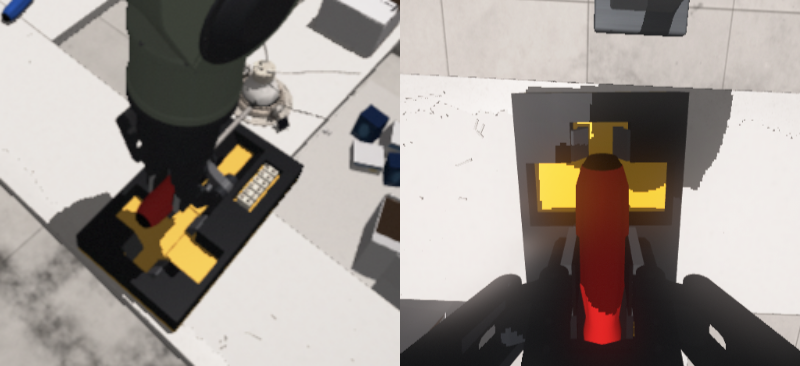

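The wrist half of the picture shows the slab's butt-end corners at about (513,93) and (688,93). The trough is at columns 538–667 below row 163, and the pocket's end edge is near row 122. The handle is lined up with it.

```bash
python3 - <<'E'
from h import *
np.set_printoptions(precision=4,suppress=True)
f=bot.grab_frame("wrist");k=lambda u,v:((u-400)*1.28,v*384/366)
a,b=on_z(f,*k(513,93),.038),on_z(f,*k(688,93),.038)
print("slab end",a,b,"mid+74.5",(a+b)/2+[.0745,.003,0])
print("trough L,R",on_z(f,*k(538,163),.008),on_z(f,*k(667,163),.008))
print("mouth of pocket end",on_z(f,*k(607,122),.012))
cv2.imwrite("pics/w4.png",cv2.resize(f["img"][60:250,120:390],None,fx=2.5,fy=2.5,interpolation=cv2.INTER_CUBIC)[:,:,::-1])
go([.4165,-.139,.0],np.radians(182.4))
E
```

```text
slab end [ 0.347  -0.2138  0.038 ] [ 0.3408 -0.0667  0.038 ] mid+74.5 [ 0.4184 -0.1373  0.038 ]
trough L,R [ 0.4028 -0.2011  0.008 ] [ 0.3974 -0.0711  0.008 ]
mouth of pocket end [ 0.3661 -0.1333  0.012 ]
clock 6.05 pos [ 0.4135 -0.1365  0.1284] rot [ 3.1416 -0.     -3.0997] twist [ 0. -0.  0.] shift after [-0.0028 -0.0026  0.1284]
```

View pics/w4.png

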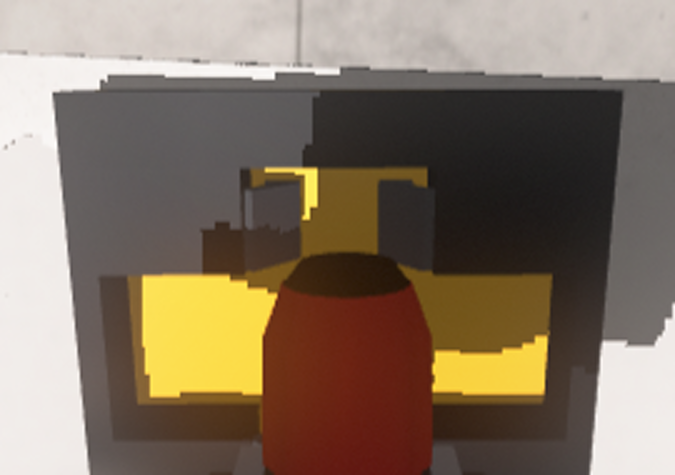

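{"api": "apply_moves", "payload": {"claw": [0.015,0.015,0.015,0.015,0.015,0.015,0.015], "xyz": [[-0.0038,-0.0011,0.015],[0,0,0.025],[0,0,0.025],[0,0,0.015],[0,0,0.01],[0,0,0.006],[0,0,0]], "twist": [[0,0,0],[0,0,0],[0,0,0],[0,0,0],[0,0,0],[0,0,0],[0,0,0]]}}

```text
clock: 6.75
position: [0.4173, -0.1379, 0.032]
tool_rot: [3.142, -0.001, -3.1]
force: [0.5, 0.1, -1.7]
grip_width: 0.0243
finger_force: 39.9
```

{"api": "apply_moves", "payload": {"claw": [0.015,0.015,0.015,0.015], "xyz": [[0,0,0.004],[0,0,0.004],[0,0,0.003],[0,0,0]], "twist": [[0,0,0],[0,0,0],[0,0,0],[0,0,0]]}}

```text
clock: 7.15
position: [0.4174, -0.138, 0.0211]
tool_rot: [3.142, -0.0, -3.1]
force: [0.5, 0.2, -2.3]
grip_width: 0.0243
finger_force: 39.8
```

{"api": "apply_moves", "payload": {"claw": [0.015,0.015,0.015,0.015], "xyz": [[0,0,0.002],[0,0,0.0015],[0,0,0.001],[0,0,0]], "twist": [[0,0,0],[0,0,0],[0,0,0],[0,0,0]]}}

```text
clock: 7.55
position: [0.4173, -0.138, 0.0167]
tool_rot: [3.142, -0.0, -3.1]
force: [-0.1, -0.4, -1.9]
grip_width: 0.0241
finger_force: 39.8
```

{"api": "apply_moves", "payload": {"claw": [0.015,0.015,0.015], "xyz": [[0,0,0.001],[0,0,0.001],[0,0,0]], "twist": [[0,0,0],[0,0,0],[0,0,0]]}}

```text
clock: 7.85
position: [0.4174, -0.138, 0.0161]
tool_rot: [-3.141, 0.001, -3.101]
force: [-9.0, 5.2, 49.4]
grip_width: 0.0248
finger_force: 46.4
```

{"api": "apply_moves", "payload": {"claw": [0.015,0.05,0.06,0.06,0.06,0.06,0.06,0.06,0.06,0.06,0.06,0.06], "xyz": [[0,0,-0.001],[0,0,0],[0,0,0],[0,0,0],[0,0,-0.005],[0,0,-0.015],[0,0,-0.03],[0,0,-0.03],[0,0,-0.03],[0,0,-0.03],[0,0,-0.03],[0,0,0]], "twist": [[0,0,0],[0,0,0],[0,0,0],[0,0,0],[0,0,0],[0,0,0],[0,0,0],[0,0,0],[0,0,0],[0,0,0],[0,0,0],[0,0,0]]}}

```text
clock: 9.05
position: [0.4188, -0.1384, 0.1893]
tool_rot: [-3.14, 0.005, -3.101]
force: [-0.1, 0.2, -0.3]
grip_width: 0.0601
finger_force: 0.0
```

```bash
python3 - <<'E'
from h import *
np.set_printoptions(precision=4,suppress=True)
a=bot.grab_frame("scene");w=bot.grab_frame("wrist")
for c in("scene","wrist"):
  for n in("red_handle","blue_handle"):print(c,n,[(np.round(d["position"],4),round(d["score"],2)) for d in bot.find_in(c,n)[:2]])
cv2.imwrite("pics/s5.png",np.hstack([cv2.resize(a["img"][200:360,220:395],(400,366)),cv2.resize(w["img"],(400,366))])[:,:,::-1])
for p in([.371,-.140,.0255],[.4175,-.138,.0255],[.577,-.131,.0255]):print(np.round(proj(w,p)))
E
```

```text
scene red_handle [(array([ 0.4152, -0.1393,  0.0371]), 0.87)]
scene blue_handle []
wrist red_handle [(array([ 0.4198, -0.1383,  0.0347]), 0.6)]
wrist blue_handle []
[258. 122.]
[258. 174.]
[259. 322.]
```

View pics/s5.png

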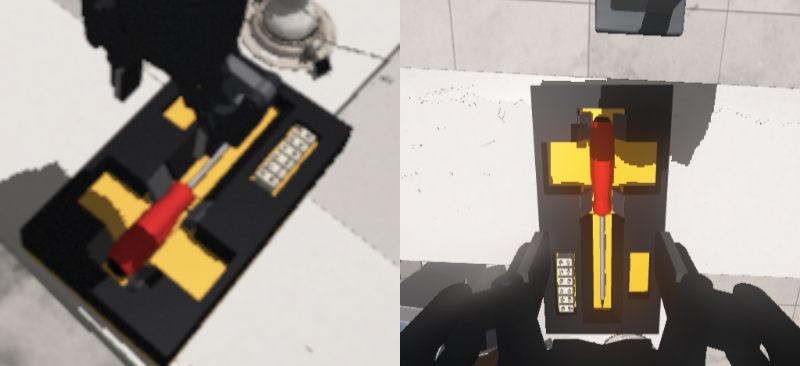

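The handle is in the wide part and the shaft lies in the channel, with the tip near (602,303) in the wrist half. I'll close the fingers and press lightly on top to confirm it's fully seated.

{"api": "apply_moves", "payload": {"claw": [0,0,0,0,0,0,0,0,0], "xyz": [[0,0,0],[0,0,0],[0,0,0.03],[0,0,0.03],[0,0,0.03],[0,0,0.03],[0,0,0.015],[0,0,0.008],[0,0,0]], "twist": [[0,0,0],[0,0,0],[0,0,0],[0,0,0],[0,0,0],[0,0,0],[0,0,0],[0,0,0],[0,0,0]]}}

```text
clock: 10.25
position: [0.4169, -0.1379, 0.0421]
tool_rot: [3.141, -0.002, -3.1]
force: [-0.7, -0.6, 0.5]
grip_width: 0.0001
finger_force: 0.0
```

{"api": "apply_moves", "payload": {"claw": [0,0,0,0,0], "xyz": [[0,0,0.002],[0,0,0.002],[0,0,0.001],[0,0,0.001],[0,0,0]], "twist": [[0,0,0],[0,0,0],[0,0,0],[0,0,0],[0,0,0]]}}

```text
clock: 10.75
position: [0.4179, -0.1382, 0.0388]
tool_rot: [-3.141, 0.002, -3.101]
force: [-10.2, 3.2, 55.8]
grip_width: 0.0
finger_force: 27.5
```

Hard contact at z ≈ 0.039 matches the floor at 0.012 plus the 0.027 handle height, so it's seated. I'll retreat and check once more.

{"api": "apply_moves", "payload": {"claw": [0,0,0,0,0,0,0,0], "xyz": [[0,0,-0.01],[0,0,-0.02],[0,0,-0.03],[0,0,-0.03],[0,0,-0.03],[0,0,-0.03],[0,0,0],[0,0,0]], "twist": [[0,0,0],[0,0,0],[0,0,0],[0,0,0],[0,0,0],[0,0,0],[0,0,0],[0,0,0]]}}

```text
clock: 11.55
position: [0.4177, -0.1381, 0.1876]
tool_rot: [-3.141, 0.002, -3.101]
force: [-0.0, -0.6, -0.7]
grip_width: 0.0
finger_force: 0.0
```

```bash
python3 - <<'E'
from h import *
a=bot.grab_frame("scene");w=bot.grab_frame("wrist")
cv2.imwrite("pics/s6.png",np.hstack([cv2.resize(a["img"],(400,300)),cv2.resize(w["img"],(400,300))])[:,:,::-1])
E
```

```text
(no output)
```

View pics/s6.png

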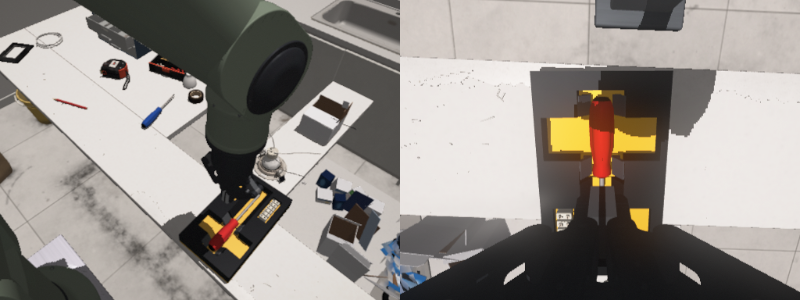

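The final view shows the red handle in the cut-out at (222,237) with its shaft in the channel. The blue screwdriver is still at (157,113), and the robot is touching nothing.

```bash
python3 -c "
from workcell import bot
print(bot.job_done())"
```

```text
the job is handed in; nothing more can be done
None
```

The red screwdriver lies seated in its foam cut-out, confirmed by a press on the handle that read 56 N (49 N while lowering it), well over the 1 to 5 N suggested; the blue one was not touched, and the job was handed in at about 12 s with no verdict returned.

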